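# Draw the plinth's end panel tight with its cam lock

## Task

The loose end panel of this small cabinet plinth still has to be drawn up with its cam lock. Push the panel gently in along its dowels until you feel its bolt head stop inside the cam, take the flat-blade screwdriver from its stand, seat the blade in the slot of the cam beside the open joint and turn it clockwise until the panel is flush and the cam is firmly tight, without forcing bolt or slot. Then put the screwdriver back upright in its stand, and do not disturb the awl, the mallet and the jar.

Things in the scene. Friction and masses are not known exactly. Their poses are not given: they have to be found in the camera images.
- plinth: Low box of pale wood, fixed, on a black mat: a board 180 x 260 x 28 mm, its top 64 mm above the bench, on skirts. Origin: centre of its underside at bench level; x across, y lengthwise, z up. The open end at y = -130 mm faces the loose panel. The cam at the other end (y = +96 mm) is tight already: leave it.
- bolt_bore (a point): Mouth of the bolt's bore in the open end of the plinth, 51 mm above the bench; axes as the plinth's. The two dowel holes lie 55 mm to either side (x). Bolt and dowels have 0.5 mm play in them and are already started.
- end_panel: Loose upright panel, 184 (x) x 18 (y) x 64 mm, 0.14 kg. Origin: centre of its underside; axes as the plinth's. From its +y face stick out two dowels and, in the middle, a steel bolt with a T head. It slides along the plinth's +y: y in the plinth's frame is -157 to -149 mm at the start, -139 mm flush.
- push_face (a point): Middle of the outer (-y) face of the end panel, 50 mm above the bench: push here, along +y. The panel slides with 1 to 2 N, then stops hard, 1 to 4.5 mm short of flush, when the bolt head meets the stop inside the open cam. Feel for that stop (8 N is enough, over 25 N too much): unless the head is within about 1 mm of it the cam cannot catch it.
- cam (a joint): Turn of the steel cam disc (38 mm wide, flush in the board's top), rad, clockwise from above positive; 0 = open, rim mark towards the loose panel; starts at 0 to 0.12; limit 1.9. From about 0.4 on it draws the bolt in by 4.2 mm a rad. The bolt's length differs by 1.2 mm either way, so it gets tight anywhere from 0.8 to 1.5 rad: feel for it. It stays where it is left.
- cam_slot (a point): Centre of the top of the open cam (mouth of its slot), 64 mm above the bench, 34 mm in from the open end. The slot runs along this point's y axis (it turns with the cam): 22 mm long, 4.2 mm wide with 1.5 mm chamfers, 5 mm deep, flat floor. Poses are too coarse to hit it surely: if the blade lands on the face or chamfer, lift and try 1 to 3 mm across and along the slot, or waggle it.
- screwdriver: Flat-blade screwdriver, dark wooden handle, 145 mm long, 0.11 kg, blade down in an end hole of the stand. Origin: middle of the blade's tip; z up the shank, x along the blade's width. Blade 16 x 3 mm, shank 8 mm. Turning the cam takes 0.1 Nm, firmly tight is 0.2 Nm, from 0.3 Nm on slot and bolt are damaged. Hold it down with 3 to 6 N while turning, or it slips out of the slot.
- handle (a point): Where to grasp the screwdriver: on its axis, 100 mm above the tip, axes as its own. The handle reaches from 68 to 145 mm above the tip, about 31 mm wide in x, with two flats 22 mm apart that face its +y and -y: grasp across them. Below it a steel collar, 28 mm wide, 60 to 64 mm above the tip.
- stand: Fixed wooden tool stand, 50 (x) x 150 (y) x 70 mm. Origin: centre of its underside. Three upright holes, 21 mm wide, 64 mm deep, at x = 0, y = -45, 0, +45 mm; screwdriver and awl stand in the end ones, the middle one is empty. The screwdriver's collar rests on the top, its tip then 10 mm above the bench. It may go back into either free hole.
- awl: Marking awl with a pale turned handle, 100 mm long, in the other end hole of the stand; origin at its point, 25 mm above the bench. Leave it.
- mallet: Wooden mallet, 276 x 124 x 72 mm, lying on the bench to the left of the plinth; origin: centre of its underside. Leave it.
- screw_jar: Jar with a lid, 66 mm wide, 98 mm high, standing at the back on the right; origin: centre of its underside. Leave it.
Mind the look-alikes: they are no part of the job. Leave any blue look-alike of the screwdriver alone.

How it is judged:
By the outcome, as a careful person would: the job done as asked, in the order asked, and still so for the second after the job is handed in, with the robot touching nothing.
It also fails if it takes over 72 s, if anything falls off the work surface, if the arm or the gripper's body presses on something with over 40 N, if the wrist force passes 120 N, or if a joint passes its speed limit or range.

## Robot

A 7-joint arm with a two-finger parallel gripper is mounted at the origin on a cart in front of the work surface, level with it; the furniture and walls round the work are solid. World frame = base frame: x ahead of the robot, y to its left, z up, the work surface at z = 0. Lengths are in m, angles in rad, forces in N, time in s.
With the tool pointing down it reaches from about 0.4 to 0.85 m from the base axis. Payload 4.5 kg.
Tool frame: the origin (TCP) lies where the fingers leave the gripper's body, on its centre line; the fingertips stand 64 mm ahead of it and the grasp point (between the pads) lies 45 mm ahead of it; z points along the fingers, y is the line along which they close (so a half turn about z gives the same grasp; the last joint's range is limited). The gripper opens to 88 mm and grips with 3 to 60 N. Pads are 18 mm wide; open, the fingers measure 123 mm over their backs; the gripper's body (75 mm by 187 mm) begins 45 mm behind the grasp point.
Start: joints at [1.216, 0.689, -0.195, 1.565, 0.157, 0.902, -0.215], TCP at [0.237, -0.578, 0.303] pointing down, gripper open.
Joint ranges: [-3.01, 3.01], [-0.46, 2.08], [-1.47, 1.51], [0.13, 2.56], [-1, 4.14], [0.04, 2.09], [-2.66, 2.66]. Speed limits (rad/s): [2.57, 2.57, 3.14, 3.14, 3.14, 3.14, 3.14].

## Interface

Orientations are given as a unit quaternion [x, y, z, w].
In Python, from plant import r gives the robot as it stands.
- The arm moves only by the tool play_rows, never from a script. Its arguments are lists of equal length, an entry for each row: "translation": the shift along the tool's x, y, z in m, a list of three; "delta_rot": the turn, a rotation vector about the tool's x, y, z in degrees, a list of three; "grip": the opening, from -1 (shut) to 1 (fully open). In form: {"translation": [[x, y, z], ...], "delta_rot": [[rx, ry, rz], ...], "grip": [grip, ...]}. A call has 1 to 20 rows; each row shifts and turns the commanded pose from where the row before left it, along the tool's axes as they then stand; what a row does not reach is not made up. A row lasts 1/8 s, in which the tool goes at most 62.5 mm and 10.7 degrees, less where a joint would pass 70% of its speed; a pose out of reach is approached as far as the arm can. A call with a gripper value outside its range is refused whole. The fingers move at their own pace and stop on an object; "squeeze" is the grip in N (left out, the last holds). Time passes only in rows, so rows that do not move let the fingers close. It gives the time, the measured TCP pose, the force, the opening and the grip force at its end, in the units of the state.
- r.get_state(): the state, without advancing time (a new reading comes with each control period).
- r.snapshot(name): name is "scene" or "top" or "wrist"; returns the picture (384x512x3 uint8, blue, green, red); there is no depth.
- r.get_calibration(name): a dict with "intrinsics" (3x3 intrinsics, pixels), "k1" (the pictures are not rectified: a ray, as slopes to the right and down, at radius r is drawn at 1 + k1 r^2 times it, then the intrinsics apply), "eye" and "rotation" of the camera in the world. Camera axes: x right, y up, looking along -z (the intrinsics and any distortion apply to the point x, -y, -z); pixel columns grow to the right and rows downward; lengths in m; the calibration is good to about 2 mm. A picture is of the moment at which its call begins: read the wrist's pose just before it. get_calibration takes no time and is no camera call; for the wrist camera it gives the pose at the moment of the call.
- r.finish_job(): hands the job in; it is judged then, once.
Trained networks look in the newest picture that a camera, given by its name, has taken for a name from the list of things; names that differ only in an ending like _2 or _b are one class to them, and where a whole thing is asked for, a point or a joint stands for the part that bears it (a point fixed in the world has none). Each returns a list of dicts, best first, with "confidence" (0 to 1); they miss things now and then, are a little off and sometimes report something else, mostly with a low value. They report only what shows in the picture. A call takes as long as a camera call. They do not tell look-alikes from the thing itself.
- r.look_for(camera, target): "point" ([x, y, z] in m, in world coordinates, good to about 4 mm: the middle of the surface that is visible of it).
- r.silhouettes(camera, target): "pixels" (384x512 bool, what is visible of it).
The state is a dict: "clock": time; "q": joint angles; "qd": joint speeds; "joint_torque": joint torques, N m; "tool_pos": TCP position; "eef_rot": TCP orientation; "contact_force": force on the tool from outside, world axes, zero at the start; "moment": the same for the moment, N m; "opening": opening from 0.0 (shut) to 1.0 (fully open); "finger_force": force on a finger pad.
Only numpy, scipy, OpenCV 4.12 (cv2) and the standard library are available. Lean on these libraries where they do the work, as an engineer would, in place of code of your own. Each camera call takes 0.05 s, during which the arm holds its last target. There are 200 camera calls.

## Working session

There is one attempt and no reset: what is moved stays moved. The work goes in short steps, Python scripts to look and compute and a tool call to move; the robot and the scene stay as the last step left them, time stands still between calls to the robot, and variables do not carry over. Pictures are saved under pics/ and viewed, at most 10 in all, crops included, and the job is handed in when it is done.

Besides the shell and the picture viewer there is one more tool, called after "Call:" in YAML: its name, and indented under it one key for each argument. play_rows: Moves the arm, as the interface text tells. Its arguments: {"type":"object","properties":{"translation":{"type":"array","items":{"type":"array","items":{"type":"number"}}},"delta_rot":{"type":"array","items":{"type":"array","items":{"type":"number"}}},"grip":{"type":"array","items":{"type":"number"}},"squeeze":{"type":"number"}},"required":["translation","delta_rot","grip"]}

```bash
ls; mkdir -p pics
cat > h.py <<'E'
import numpy as np, cv2
from scipy.spatial.transform import Rotation as R
from plant import r
def ray(cal,u,v):
    K=np.array(cal["intrinsics"]);k=cal["k1"]
    d=np.array([(u-K[0,2])/K[0,0],(v-K[1,2])/K[1,1]]);p=d.copy()
    for _ in range(20): p=d/(1+k*(p@p))
    Rm=np.array(cal["rotation"])
    w=Rm@np.array([p[0],-p[1],-1.0]);return np.array(cal["eye"]),w/np.linalg.norm(w)
def onz(cal,u,v,z):
    e,w=ray(cal,u,v);return e+w*(z-e[2])/w[2]
def proj(cal,P):
    K=np.array(cal["intrinsics"]);c=np.array(cal["rotation"]).T@(np.array(P)-np.array(cal["eye"]))
    x=c[0]/-c[2];y=-c[1]/-c[2];s=1+cal["k1"]*(x*x+y*y)
    return K[0,0]*x*s+K[0,2],K[1,1]*y*s+K[1,2]
E
python3 - <<'E'
from h import *
s=r.get_state();print({k:np.round(v,3).tolist() for k,v in s.items()})
ims=[]
for c in["scene","top"]:
    im=r.snapshot(c);cv2.imwrite(f"pics/{c}0.png",im)
    cal=r.get_calibration(c);print(c,np.round(cal["eye"],3),np.round(cal["rotation"],3).tolist(),cal["k1"],np.round(cal["intrinsics"],1).tolist())
    for t in["plinth","end_panel","push_face","cam","cam_slot","screwdriver","handle","stand","awl","mallet","screw_jar","bolt_bore"]:
        try:
            print(t,[(np.round(d["point"],3).tolist(),round(d["confidence"],2),np.round(proj(cal,d["point"])).tolist()) for d in r.look_for(c,t)[:4]])
        except Exception as e: print(t,e)
E
```

```text
pics
{'clock': 0.0, 'q': [1.216, 0.69, -0.195, 1.566, 0.157, 0.902, -0.215], 'qd': [-0.0, -0.001, -0.001, 0.0, -0.001, 0.002, -0.002], 'joint_torque': [-0.0, -52.755, -1.267, -15.342, -0.053, 0.007, 0.0], 'tool_pos': [0.237, -0.578, 0.302], 'eef_rot': [0.981, 0.193, -0.0, -0.001], 'contact_force': [0.351, -0.582, 0.719], 'moment': [0.013, -0.049, -0.019], 'finger_force': 0.0, 'opening': 1.004}
scene [0.131 0.838 0.58 ] [-0.122, 0.502, 0.832, -0.201] 0.03424618625729516 [[373.4, 0.0, 261.2], [0.0, 373.4, 194.1], [0.0, 0.0, 1.0]]
plinth matmul: Input operand 1 has a mismatch in its core dimension 0, with gufunc signature (n?,k),(k,m?)->(n?,m?) (size 3 is different from 4)
end_panel matmul: Input operand 1 has a mismatch in its core dimension 0, with gufunc signature (n?,k),(k,m?)->(n?,m?) (size 3 is different from 4)
push_face matmul: Input operand 1 has a mismatch in its core dimension 0, with gufunc signature (n?,k),(k,m?)->(n?,m?) (size 3 is different from 4)
cam matmul: Input operand 1 has a mismatch in its core dimension 0, with gufunc signature (n?,k),(k,m?)->(n?,m?) (size 3 is d
[... 2238 characters left out ...]
d 1 has a mismatch in its core dimension 0, with gufunc signature (n?,k),(k,m?)->(n?,m?) (size 3 is different from 4)
awl matmul: Input operand 1 has a mismatch in its core dimension 0, with gufunc signature (n?,k),(k,m?)->(n?,m?) (size 3 is different from 4)
mallet matmul: Input operand 1 has a mismatch in its core dimension 0, with gufunc signature (n?,k),(k,m?)->(n?,m?) (size 3 is different from 4)
screw_jar matmul: Input operand 1 has a mismatch in its core dimension 0, with gufunc signature (n?,k),(k,m?)->(n?,m?) (size 3 is different from 4)
bolt_bore matmul: Input operand 1 has a mismatch in its core dimension 0, with gufunc signature (n?,k),(k,m?)->(n?,m?) (size 3 is different from 4)
```

```bash
sed -i 's/np.array(cal\["rotation"\])/R.from_quat(cal["rotation"]).as_matrix()/' h.py
python3 - <<'E'
from h import *
for c,ts in[("top",["plinth","end_panel","cam_slot","cam","screwdriver","handle","stand","awl","mallet","screw_jar"]),("scene",["cam_slot","screwdriver","stand","awl","end_panel"])]:
    cal=r.get_calibration(c)
    for t in ts:
        print(c,t,[(np.round(d["point"],3).tolist(),round(d["confidence"],2),np.round(proj(cal,d["point"])).tolist()) for d in r.look_for(c,t)[:4]])
a=cv2.imread("pics/top0.png");cv2.imwrite("pics/top0b.png",cv2.resize(a,(800,600),interpolation=cv2.INTER_CUBIC))
E
```

```text
top plinth [([0.58, 0.143, 0.064], 0.93, [214.0, 192.0])]
top end_panel [([0.616, -0.017, 0.064], 0.95, [265.0, 181.0])]
top cam_slot [([0.604, 0.035, 0.066], 0.61, [249.0, 185.0])]
top cam []
top screwdriver [([0.502, -0.303, 0.147], 0.61, [365.0, 217.0]), ([0.42, -0.294, 0.133], 0.55, [361.0, 245.0]), ([0.474, -0.386, 0.12], 0.45, [390.0, 226.0])]
top handle [([0.476, -0.385, 0.123], 0.69, [391.0, 225.0]), ([0.508, -0.3, 0.15], 0.45, [365.0, 215.0]), ([0.714, -0.183, 0.103], 0.18, [320.0, 147.0])]
top stand [([0.509, -0.257, 0.07], 0.94, [343.0, 215.0])]
top awl [([0.514, -0.216, 0.125], 0.66, [333.0, 213.0])]
top mallet [([0.68, 0.421, 0.052], 0.57, [127.0, 162.0])]
top screw_jar [([0.715, -0.184, 0.1], 0.73, [320.0, 147.0])]
scene cam_slot [([0.504, -0.31, 0.115], 0.28, [318.0, 152.0])]
scene screwdriver [([0.466, -0.382, 0.1], 0.75, [335.0, 151.0]), ([0.418, -0.295, 0.098], 0.67, [341.0, 162.0]), ([0.506, -0.308, 0.116], 0.53, [317.0, 152.0])]
scene stand [([0.495, -0.22, 0.04], 0.95, [310.0, 183.0])]
scene awl [([0.512, -0.211, 0.101], 0.47, [305.0, 165.0]), ([0.554, 0.206, 0.067], 0.35, [225.0, 236.0])]
scene end_panel [([0.59, -0.019, 0.061], 0.91, [256.0, 196.0])]
```

View pics/top0b.png

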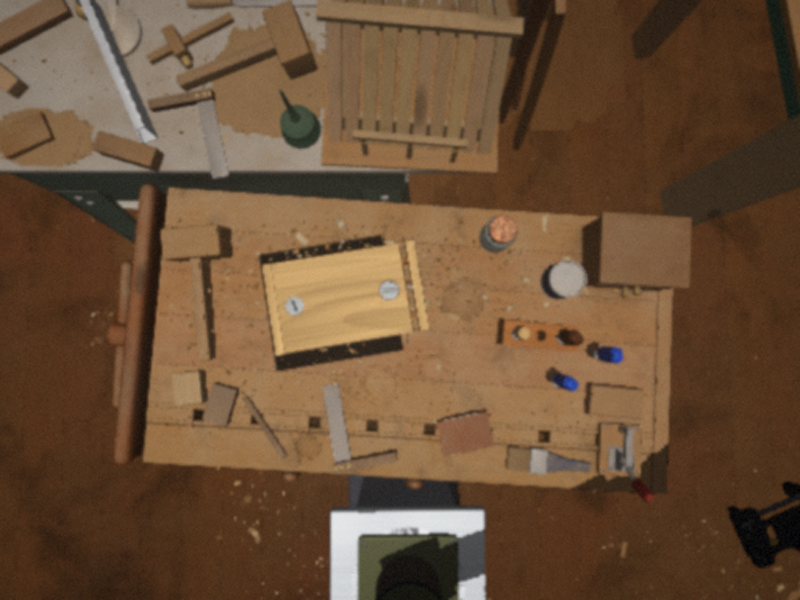

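View pics/scene0.png

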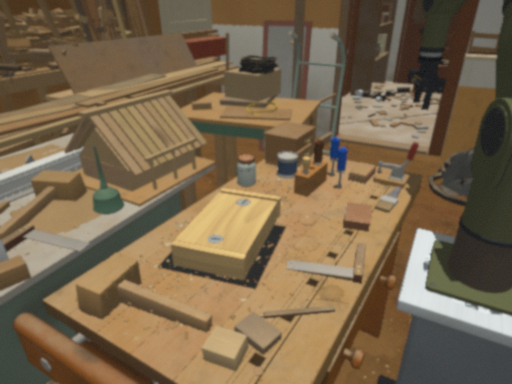

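Run:
```python
from h import *
s=r.get_state();cal=r.get_calibration("wrist")
Rt=R.from_quat(s["eef_rot"])
print("cam in tool",Rt.inv().apply(np.array(cal["eye"])-s["tool_pos"]).round(4),(Rt.inv()*R.from_quat(cal["rotation"])).as_matrix().round(3).tolist(),np.round(cal["intrinsics"],1).tolist(),cal["k1"])
ct=r.get_calibration("top")
for t in["plinth","end_panel","stand"]:
    m=r.silhouettes("top",t)[0]["pixels"].astype(np.uint8)
    c=max(cv2.findContours(m,cv2.RETR_EXTERNAL,cv2.CHAIN_APPROX_NONE)[0],key=cv2.contourArea)
    z=.07 if t=="stand" else .064
    W=np.array([onz(ct,*p[0],z)[:2] for p in c],np.float32)*1000
    print(t,cv2.minAreaRect(W))
```

```text
cam in tool [ 0.0847  0.0009 -0.0821] [[0.001, 0.947, 0.322], [1.0, -0.001, -0.001], [-0.001, 0.322, -0.947]] [[290.6, 0.0, 253.3], [0.0, 290.6, 191.2], [0.0, 0.0, 1.0]] -0.06421187326787624
plinth ((579.9130249023438, 140.42596435546875), (237.9333953857422, 280.61810302734375), 9.415153503417969)
end_panel ((511.2918701171875, -259.9105529785156), (160.8181610107422, 50.722381591796875), 84.13735961914062)
stand ((511.06488037109375, -259.6834411621094), (157.38357543945312, 49.91914367675781), 84.00666046142578)
```

```bash
cat >> h.py <<'E'
import sys
def yaw(s):
    m=R.from_quat(s["eef_rot"]).as_matrix();return np.degrees(np.arctan2(m[1,0],m[0,0]))
def plan(P,yd,vmax=0.055,rmax=9,p0=None,R0=None):
    "rows from the present pose to TCP P, tool down, tool x at world yaw yd"
    s=r.get_state();p=np.array(s["tool_pos"]) if p0 is None else np.array(p0)
    Ra=R.from_quat(s["eef_rot"]) if R0 is None else R0
    Rb=R.from_euler("z",yd,degrees=True)*R.from_euler("x",180,degrees=True)
    rv=(Ra.inv()*Rb).as_rotvec(degrees=True)
    n=max(1,int(np.ceil(max(np.linalg.norm(np.array(P)-p)/vmax,np.linalg.norm(rv)/rmax))))
    step=(np.array(P)-p)/n
    T=[(( Ra*R.from_rotvec(rv*i/n,degrees=True)).inv().apply(step)).round(4).tolist() for i in range(n)]
    print(n,"T",T,"\nR",[(rv/n).round(2).tolist()]*n);return np.array(P),Rb
E
python3 -c "
from h import *
plan([.50,-.29,.35],9)"
```

```text
8 T [[0.0441, -0.0209, -0.0059], [0.0435, -0.0222, -0.0059], [0.0428, -0.0234, -0.0059], [0.0421, -0.0246, -0.0059], [0.0414, -0.0258, -0.0059], [0.0406, -0.027, -0.0059], [0.0398, -0.0282, -0.0059], [0.039, -0.0293, -0.0059]] 
R [[0.0, -0.0, 1.66], [0.0, -0.0, 1.66], [0.0, -0.0, 1.66], [0.0, -0.0, 1.66], [0.0, -0.0, 1.66], [0.0, -0.0, 1.66], [0.0, -0.0, 1.66], [0.0, -0.0, 1.66]]
```

Call:
play_rows:
  translation:
    - [0.0441,-0.0209,-0.006]
    - [0.0435,-0.0222,-0.006]
    - [0.0428,-0.0234,-0.006]
    - [0.0421,-0.0246,-0.006]
    - [0.0414,-0.0258,-0.006]
    - [0.0406,-0.027,-0.006]
    - [0.0398,-0.0282,-0.006]
    - [0.039,-0.0293,-0.006]
    - [0,0,0]
  delta_rot:
    - [0,0,1.66]
    - [0,0,1.66]
    - [0,0,1.66]
    - [0,0,1.66]
    - [0,0,1.66]
    - [0,0,1.66]
    - [0,0,1.66]
    - [0,0,1.66]
    - [0,0,0]
  grip: [-1,-1,-1,-1,-1,-1,-1,-1,-1]
  squeeze: 20

```text
clock: 3.32
tool_pos: [0.5037, -0.2854, 0.3513]
eef_rot: [0.997, 0.083, 0.002, -0.001]
contact_force: [0.3, 0.1, 0.4]
opening: 0.012
finger_force: 0.0
```

Run:
```python
from h import *
s=r.get_state();print(s["clock"],np.round(s["tool_pos"],4),yaw(s),np.round(s["contact_force"],2))
cal=r.get_calibration("wrist");im=r.snapshot("wrist");cv2.imwrite("pics/w1.png",cv2.resize(im,(800,600),interpolation=cv2.INTER_CUBIC))
np.save("w1.npy",im);import pickle;pickle.dump(cal,open("w1.pkl","wb"))
for t in["screwdriver","handle","stand","awl"]:
    print(t,[(np.round(d["point"],3).tolist(),round(d["confidence"],2),np.round(np.array(proj(cal,d["point"]))*1.5625).tolist()) for d in r.look_for("wrist",t)[:4]])
plan([.604,0.0,.27],9)
```

```text
3.325 [ 0.5037 -0.2854  0.3513] 9.487632228510524 [0.25 0.12 0.37]
screwdriver [([0.466, -0.369, 0.025], 0.91, [476.0, 297.0]), ([0.482, -0.498, 0.022], 0.74, [607.0, 302.0]), ([0.511, -0.309, 0.152], 0.6, [433.0, 279.0])]
handle [([0.483, -0.501, 0.021], 0.84, [610.0, 301.0]), ([0.513, -0.31, 0.149], 0.71, [434.0, 275.0]), ([0.468, -0.37, 0.024], 0.59, [477.0, 295.0])]
stand [([0.517, -0.268, 0.07], 0.94, [377.0, 236.0])]
awl [([0.517, -0.226, 0.124], 0.7, [314.0, 240.0])]
6 T [[0.0248, -0.0454, 0.0134], [0.0248, -0.0453, 0.0134], [0.0249, -0.0453, 0.0134], [0.0249, -0.0453, 0.0134], [0.0249, -0.0453, 0.0134], [0.0249, -0.0453, 0.0134]] 
R [[0.01, 0.01, -0.03], [0.01, 0.01, -0.03], [0.01, 0.01, -0.03], [0.01, 0.01, -0.03], [0.01, 0.01, -0.03], [0.01, 0.01, -0.03]]
```

View pics/w1.png

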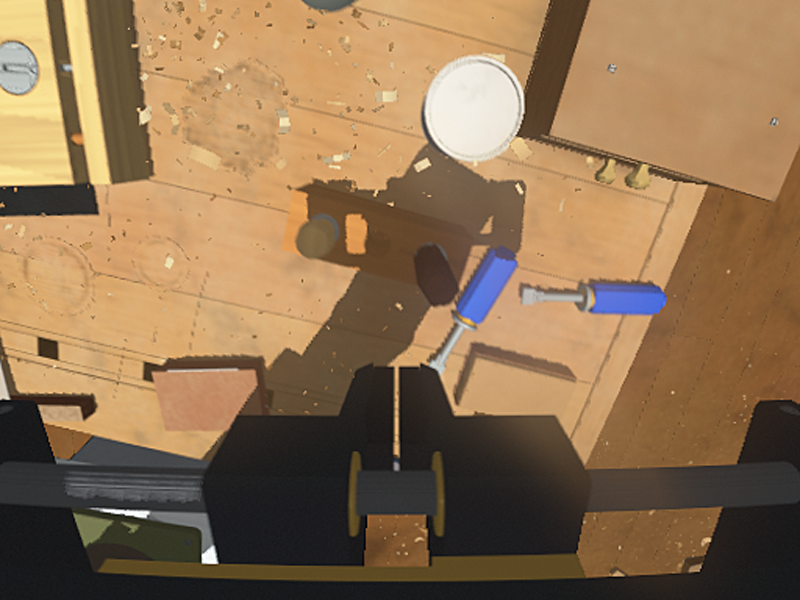

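Call:
play_rows:
  translation:
    - [0.0248,-0.0454,0.0134]
    - [0.0248,-0.0454,0.0134]
    - [0.0249,-0.0453,0.0134]
    - [0.0249,-0.0453,0.0134]
    - [0.0249,-0.0453,0.0134]
    - [0.0249,-0.0453,0.0134]
    - [0,0,0]
  delta_rot:
    - [0,0,0]
    - [0,0,0]
    - [0,0,0]
    - [0,0,0]
    - [0,0,0]
    - [0,0,0]
    - [0,0,0]
  grip: [-1,-1,-1,-1,-1,-1,-1]

```text
clock: 4.45
tool_pos: [0.6052, 0.0066, 0.269]
eef_rot: [0.997, 0.082, -0.001, -0.002]
contact_force: [-0.6, -0.5, -1.2]
opening: 0.004
finger_force: 0.0
```

Run:
```python
from h import *
import pickle
s=r.get_state();print(s["clock"],np.round(s["tool_pos"],4),yaw(s),np.round(s["contact_force"],2))
cal=r.get_calibration("wrist");im=r.snapshot("wrist");cv2.imwrite("pics/w2.png",cv2.resize(im,(800,600),interpolation=cv2.INTER_CUBIC))
np.save("w2.npy",im);pickle.dump(cal,open("w2.pkl","wb"))
for t in["cam_slot","push_face","end_panel"]:
    print(t,[(np.round(d["point"],3).tolist(),round(d["confidence"],2),np.round(np.array(proj(cal,d["point"]))*1.5625).tolist()) for d in r.look_for("wrist",t)[:4]])
```

```text
4.45 [0.6052 0.0066 0.269 ] 9.369395701435652 [-0.57 -0.53 -1.18]
cam_slot [([0.629, -0.015, 0.066], 0.71, [435.0, 251.0]), ([0.603, 0.037, 0.065], 0.64, [349.0, 276.0])]
push_face [([0.627, -0.016, 0.061], 0.63, [434.0, 253.0])]
end_panel [([0.634, -0.015, 0.067], 0.71, [437.0, 245.0])]
```

View pics/w2.png

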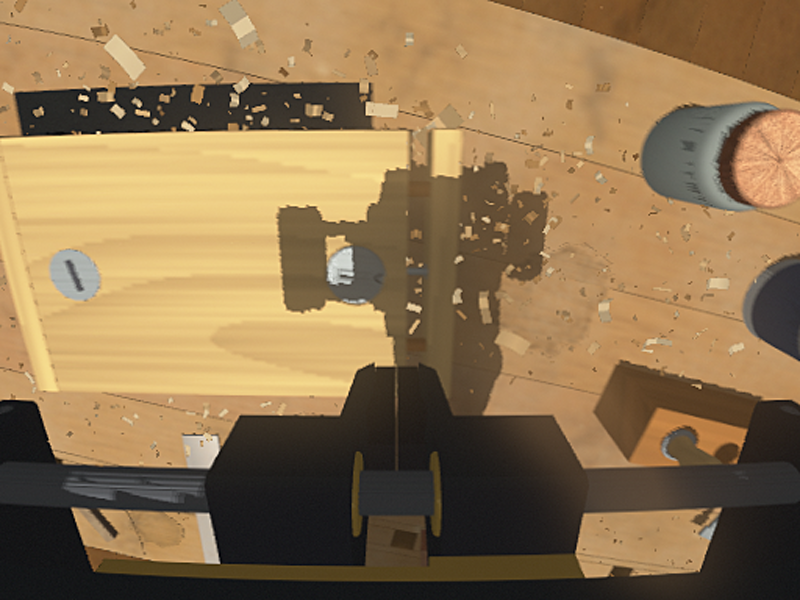

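Run:
```python
from h import *
import pickle
cal=pickle.load(open("w2.pkl","rb"));im=np.load("w2.npy")
for u,v in [(75,274),(355,274),(410,131),(429,130),(462,129),(461,260),(5,140)]:
    print((u,v),onz(cal,u/1.5625,v/1.5625,.064).round(4))
A=onz(cal,75/1.5625,274/1.5625,.064);B=onz(cal,355/1.5625,274/1.5625,.064);d=A-B
print(np.linalg.norm(d),np.degrees(np.arctan2(d[1],d[0])))
a=cv2.resize(im[125:225,20:320],(800,267),interpolation=cv2.INTER_CUBIC)
b=cv2.resize(im[140:215,190:310],(800,500),interpolation=cv2.INTER_CUBIC)
b=cv2.convertScaleAbs(b,alpha=2.0,beta=0)
cv2.imwrite("pics/w2c.png",b[:, :800])
# scene cam disc center estimate: silhouette
```

```text
(75, 274) [0.574  0.2224 0.064 ]
(355, 274) [0.6049 0.0334 0.064 ]
(410, 131) [0.6984 0.0132 0.064 ]
(429, 130) [0.7008 0.0021 0.064 ]
(462, 129) [ 0.7047 -0.0173  0.064 ]
(461, 260) [ 0.6256 -0.0333  0.064 ]
(5, 140) [0.6565 0.2661 0.064 ]
0.19150554023385866 99.30634741210149
```

View pics/w2c.png

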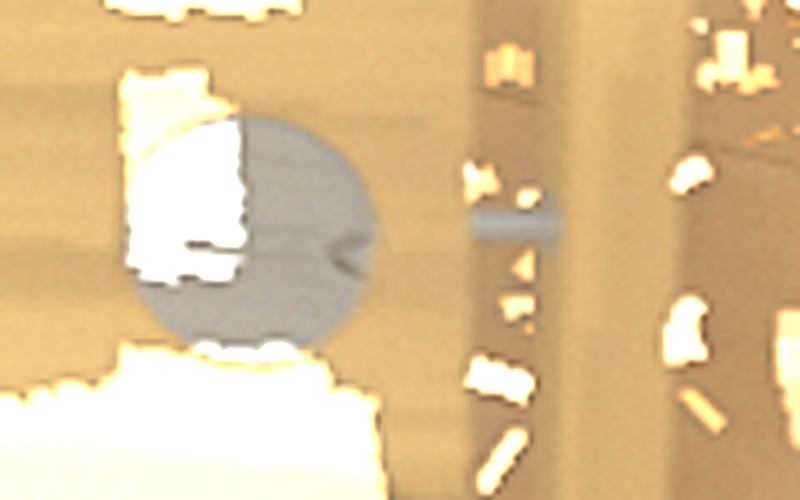

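```bash
cat >> h.py <<'E'
C=np.array([.6044,.0327]);Y=9.3
ex=np.array([np.cos(np.radians(Y)),np.sin(np.radians(Y))]);ey=np.array([-ex[1],ex[0]])
def W(x,y,z): return [*(C+ex*x+ey*(y+96)/1.0*1e0/1.0 if False else C+ex*(x/1000)+ey*((y+96)/1000)),z]
E
python3 - <<'E'
from h import *
p,q=plan(W(0,-202,.2),Y)
plan(W(0,-202,.100),Y,p0=p,R0=q)
E
```

```text
2 T [[0.003, 0.0362, 0.0353], [0.0028, 0.0363, 0.0353]] 
R [[0.05, 0.01, -0.26], [0.05, 0.01, -0.26]]
2 T [[0.0, -0.0, 0.05], [0.0, -0.0, 0.05]] 
R [[0.0, 0.0, 0.0], [0.0, 0.0, 0.0]]
```

Call:
play_rows:
  translation:
    - [0.003,0.0362,0.035]
    - [0.003,0.0362,0.035]
    - [0,0,0.045]
    - [0,0,0.045]
    - [0,0,0]
    - [0,0,0]
  delta_rot:
    - [0,0,0]
    - [0,0,0]
    - [0,0,0]
    - [0,0,0]
    - [0,0,0]
    - [0,0,0]
  grip: [-1,-1,-1,-1,-1,-1]

```text
clock: 5.4
tool_pos: [0.623, -0.07, 0.1121]
eef_rot: [0.997, 0.078, 0.001, 0.001]
contact_force: [0.2, 0.6, -0.4]
opening: 0.003
finger_force: 0.0
```

Run:
```python
from h import *
s=r.get_state();p=np.array(s["tool_pos"])
print(p.round(4),yaw(s),"plinth",(p[:2]-C)@ex*1e3,(p[:2]-C)@ey*1e3-96,np.round(s["contact_force"],2))
plan(W(0,-190,.1),Y)
```

```text
[ 0.623  -0.07    0.1121] 8.90438185133559 plinth 1.7286924941305724 -200.35735852245352 [ 0.19  0.58 -0.41]
1 T [[-0.0018, -0.0104, 0.0121]] 
R [[0.07, -0.13, -0.4]]
```

Call:
play_rows:
  translation:
    - [-0.002,-0.009,0.01]
    - [0,-0.007,0]
    - [0,-0.003,0]
    - [0,-0.003,0]
    - [0,-0.003,0]
  delta_rot:
    - [0,0,-0.4]
    - [0,0,0]
    - [0,0,0]
    - [0,0,0]
    - [0,0,0]
  grip: [-1,-1,-1,-1,-1]

```text
clock: 6.02
tool_pos: [0.6163, -0.0444, 0.1005]
eef_rot: [0.997, 0.082, 0.0, 0.0]
contact_force: [0.3, -2.2, 2.0]
opening: 0.006
finger_force: 0.9
```

Call:
play_rows:
  translation:
    - [0,-0.001,0]
    - [0,-0.001,0]
    - [0,0,0]
  delta_rot:
    - [0,0,0]
    - [0,0,0]
    - [0,0,0]
  grip: [-1,-1,-1]

```text
clock: 6.4
tool_pos: [0.616, -0.0427, 0.1004]
eef_rot: [0.997, 0.082, 0.0, 0.0]
contact_force: [0.9, -0.5, 1.0]
opening: 0.004
finger_force: 0.7
```

Call:
play_rows:
  translation:
    - [0,-0.001,0]
    - [0,-0.001,0]
  delta_rot:
    - [0,0,0]
    - [0,0,0]
  grip: [-1,-1]

```text
clock: 6.65
tool_pos: [0.6155, -0.0405, 0.1004]
eef_rot: [0.997, 0.082, 0.0, 0.0]
contact_force: [0.3, -0.3, 1.3]
opening: 0.006
finger_force: 0.7
```

Call:
play_rows:
  translation:
    - [0,-0.001,0]
  delta_rot:
    - [0,0,0]
  grip: [-1]

```text
clock: 6.78
tool_pos: [0.6153, -0.0394, 0.1004]
eef_rot: [0.997, 0.082, 0.0, 0.0]
contact_force: [0.8, -1.0, 1.6]
opening: 0.005
finger_force: 0.7
```

Call:
play_rows:
  translation:
    - [0,-0.001,0]
  delta_rot:
    - [0,0,0]
  grip: [-1]

```text
clock: 6.9
tool_pos: [0.6151, -0.0384, 0.1003]
eef_rot: [0.997, 0.082, -0.0, 0.0]
contact_force: [-0.2, -0.9, 1.4]
opening: 0.003
finger_force: 0.7
```

Call:
play_rows:
  translation:
    - [0,-0.001,0]
  delta_rot:
    - [0,0,0]
  grip: [-1]

```text
clock: 7.02
tool_pos: [0.615, -0.0373, 0.1003]
eef_rot: [0.997, 0.082, 0.0, 0.0]
contact_force: [0.7, -1.2, 1.2]
opening: 0.005
finger_force: 0.7
```

Call:
play_rows:
  translation:
    - [0,-0.001,0]
  delta_rot:
    - [0,0,0]
  grip: [-1]

```text
clock: 7.15
tool_pos: [0.6148, -0.0364, 0.1003]
eef_rot: [0.997, 0.082, 0.0, 0.0]
contact_force: [0.4, -1.2, 1.8]
opening: 0.003
finger_force: 0.7
```

Call:
play_rows:
  translation:
    - [0,-0.0005,0]
  delta_rot:
    - [0,0,0]
  grip: [-1]

```text
clock: 7.28
tool_pos: [0.6147, -0.0359, 0.1003]
eef_rot: [0.997, 0.082, -0.0, 0.0]
contact_force: [0.4, -1.1, 1.6]
opening: 0.004
finger_force: 0.7
```

Call:
play_rows:
  translation:
    - [0,-0.0008,0]
  delta_rot:
    - [0,0,0]
  grip: [-1]

```text
clock: 7.4
tool_pos: [0.6146, -0.0352, 0.1003]
eef_rot: [0.997, 0.082, 0.0, 0.0]
contact_force: [0.2, -1.1, 1.9]
opening: 0.007
finger_force: 0.7
```

Call:
play_rows:
  translation:
    - [0,-0.0008,0]
  delta_rot:
    - [0,0,0]
  grip: [-1]

```text
clock: 7.52
tool_pos: [0.6145, -0.0344, 0.1003]
eef_rot: [0.997, 0.082, -0.0, 0.0]
contact_force: [-0.1, -1.6, 2.5]
opening: 0.004
finger_force: 1.2
```

Call:
play_rows:
  translation:
    - [0,-0.0008,0]
  delta_rot:
    - [0,0,0]
  grip: [-1]

```text
clock: 7.65
tool_pos: [0.6144, -0.0342, 0.1004]
eef_rot: [0.997, 0.082, 0.0, 0.0]
contact_force: [1.2, -3.6, 1.6]
opening: 0.003
finger_force: 1.8
```

Call:
play_rows:
  translation:
    - [0,-0.0008,0]
  delta_rot:
    - [0,0,0]
  grip: [-1]

```text
clock: 7.78
tool_pos: [0.6144, -0.034, 0.1004]
eef_rot: [0.997, 0.081, 0.0, 0.001]
contact_force: [1.2, -5.3, 2.0]
opening: 0.01
finger_force: 2.7
```

Call:
play_rows:
  translation:
    - [0,-0.0008,0]
    - [0,-0.0004,0]
    - [0,0,0]
  delta_rot:
    - [0,0,0]
    - [0,0,0]
    - [0,0,0]
  grip: [-1,-1,-1]

```text
clock: 8.15
tool_pos: [0.6143, -0.0339, 0.1004]
eef_rot: [0.997, 0.081, 0.0, 0.001]
contact_force: [1.1, -5.7, 1.1]
opening: 0.003
finger_force: 3.2
```

Call:
play_rows:
  translation:
    - [0,-0.001,0]
    - [0,-0.0007,0]
    - [0,0,0]
  delta_rot:
    - [0,0,0]
    - [0,0,0]
    - [0,0,0]
  grip: [-1,-1,-1]

```text
clock: 8.52
tool_pos: [0.6142, -0.0336, 0.1006]
eef_rot: [0.997, 0.081, 0.0, 0.002]
contact_force: [1.4, -8.4, 0.7]
opening: 0.005
finger_force: 4.4
```

Run:
```python
from h import *
s=r.get_state();p=np.array(s["tool_pos"])
print("plinth y",(p[:2]-C)@ey*1e3-96)
p=np.array([p[0]+.016*.16,p[1]-.016,.2])
plan([.49,-.305,.28],0,p0=p)
```

```text
plinth y -163.04861158642413
6 T [[-0.0277, 0.0387, -0.0132], [-0.0266, 0.0394, -0.0132], [-0.0256, 0.0401, -0.0132], [-0.0245, 0.0408, -0.0132], [-0.0234, 0.0414, -0.0133], [-0.0223, 0.042, -0.0133]] 
R [[0.05, -0.01, 1.54], [0.05, -0.01, 1.54], [0.05, -0.01, 1.54], [0.05, -0.01, 1.54], [0.05, -0.01, 1.54], [0.05, -0.01, 1.54]]
```

Call:
play_rows:
  translation:
    - [0,0.01,0]
    - [0,0.01,0]
    - [0,0,-0.05]
    - [0,0,-0.05]
    - [-0.0277,0.0387,-0.0132]
    - [-0.0266,0.0394,-0.0132]
    - [-0.0256,0.0401,-0.0132]
    - [-0.0245,0.0408,-0.0132]
    - [-0.0234,0.0414,-0.0133]
    - [-0.0223,0.042,-0.0133]
    - [0,0,0]
    - [0,0,0]
  delta_rot:
    - [0,0,0]
    - [0,0,0]
    - [0,0,0]
    - [0,0,0]
    - [0,0,1.54]
    - [0,0,1.54]
    - [0,0,1.54]
    - [0,0,1.54]
    - [0,0,1.54]
    - [0,0,1.54]
    - [0,0,0]
    - [0,0,0]
  grip: [-1,-1,-1,-1,1,1,1,1,1,1,1,1]

```text
clock: 10.02
tool_pos: [0.4912, -0.3047, 0.2795]
eef_rot: [1.0, 0.002, 0.0, -0.001]
contact_force: [0.0, 0.0, 0.2]
opening: 0.885
finger_force: 0.0
```

Run:
```python
from h import *
import pickle
s=r.get_state();print(s["clock"],np.round(s["tool_pos"],4),yaw(s),np.round(s["contact_force"],2))
cal=r.get_calibration("wrist");im=r.snapshot("wrist")
np.save("w3.npy",im);pickle.dump(cal,open("w3.pkl","wb"))
for t in["handle","stand","screwdriver"]:
    print(t,[(np.round(d["point"],3).tolist(),round(d["confidence"],2),np.round(np.array(proj(cal,d["point"]))).tolist()) for d in r.look_for("wrist",t)[:4]])
c=proj(cal,[.507,-.305,.14]);print(c)
u,v=int(c[0]),int(c[1])
u0=max(0,u-100);v0=max(0,v-75);print(u0,v0)
b=cv2.convertScaleAbs(cv2.resize(im[v0:v0+150,u0:u0+200],(800,600),interpolation=cv2.INTER_CUBIC),alpha=1.8)
cv2.imwrite("pics/w3c.png",b)
```

```text
10.025 [ 0.4912 -0.3047  0.2795] 0.21786475352656673 [0.03 0.02 0.17]
handle [([0.511, -0.314, 0.148], 0.94, [264.0, 182.0]), ([0.466, -0.372, 0.025], 0.74, [308.0, 188.0]), ([0.488, -0.502, 0.023], 0.65, [414.0, 171.0])]
stand [([0.522, -0.269, 0.072], 0.8, [217.0, 149.0])]
screwdriver [([0.468, -0.369, 0.026], 0.94, [306.0, 186.0]), ([0.485, -0.496, 0.021], 0.93, [408.0, 173.0]), ([0.51, -0.311, 0.15], 0.7, [261.0, 184.0])]
(np.float64(253.02628762539743), np.float64(183.95033609906784))
153 108
```

View pics/w3c.png

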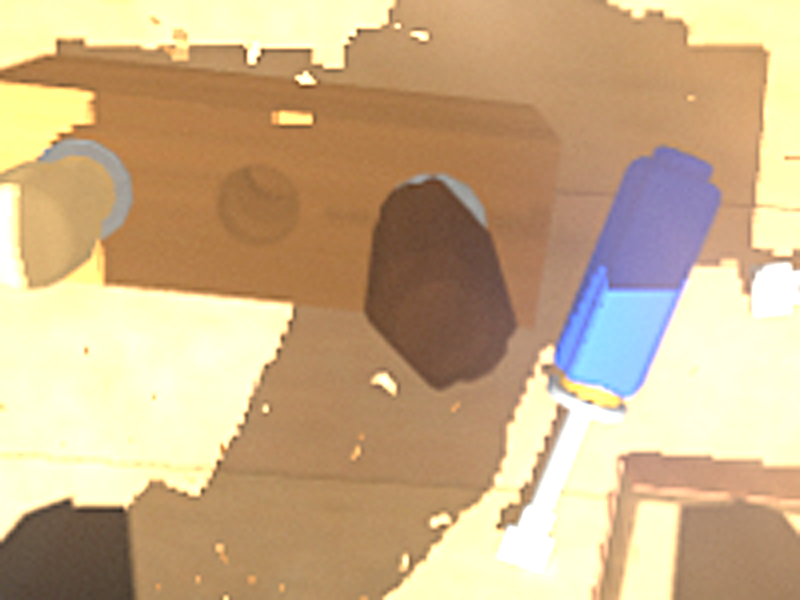

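Run:
```python
from h import *
im=np.load("w3.npy")
b=im[148:210,238:288]
b=cv2.convertScaleAbs(cv2.resize(b,(600,744)[:2] if 0 else (480,595),interpolation=cv2.INTER_CUBIC),alpha=5)
cv2.imwrite("pics/w3d.png",b)
```

```text
(no output)
```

View pics/w3d.png

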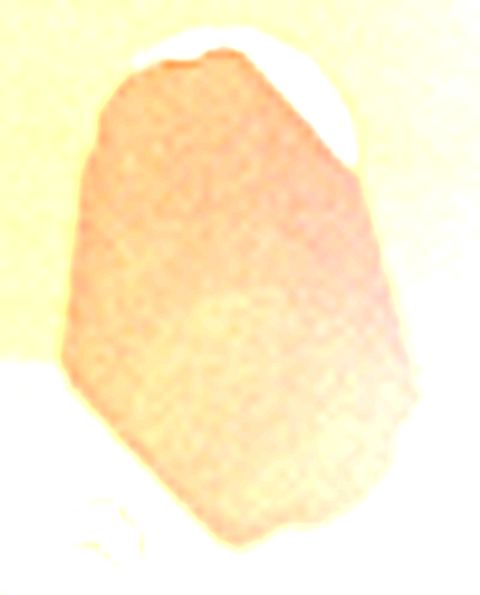

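Run:
```python
from h import *
import pickle
cal=pickle.load(open("w3.pkl","rb"))
f=lambda x,y:(238+x/9.6,148+y/9.6)
for (a,b,z) in [((65,365),(235,545),.155),((235,50),(355,165),.078),((65,365),(235,545),.150)]:
    A=onz(cal,*f(*a),z)*1e3;B=onz(cal,*f(*b),z)*1e3;d=B-A
    n=np.array([-d[1],d[0]])/np.hypot(*d[:2])
    print(z,A.round(1),B.round(1),"len",np.hypot(*d[:2]),"dir",np.degrees(np.arctan2(d[1],d[0])),"mid",(A+B)/2,n)
    for sg in(1,-1): print("  axis",(A+B)[:2]/2+sg*11*n)
c1=pickle.load(open("w1.pkl","rb"))
print("w1 top",onz(c1,436/1.5625,285/1.5625,.155))
# stand holes: middle hole picture crop(258,205)/4+ (153,108), at z .07 ; awl ferrule
print("hole",onz(cal,153+258/4,108+205/4,.07))
```

```text
0.155 [ 510.  -298.9  155. ] [ 495.1 -312.3  155. ] len 20.107565096307155 dir -138.03416589306119 mid [ 502.5571482 -305.5806262  155.       ] [ 0.66868734 -0.7435437 ]
  axis [ 509.91270899 -313.75960691]
  axis [ 495.20158741 -297.40164549]
0.078 [ 519.5 -314.1   78. ] [ 507.4 -326.8   78. ] len 17.517369823174832 dir -133.56549409791637 mid [ 513.47091846 -320.48531936   78.        ] [ 0.72458705 -0.68918329]
  axis [ 521.44137598 -328.06633558]
  axis [ 505.50046093 -312.90430315]
0.15 [ 508.4 -298.7  150. ] [ 493.1 -312.5  150. ] len 20.594073122097768 dir -138.03416589306116 mid [ 500.77503826 -305.58991188  150.        ] [ 0.66868734 -0.7435437 ]
  axis [ 508.13059905 -313.76889259]
  axis [ 493.41947747 -297.41093117]
w1 top [ 0.5083238  -0.31151427  0.155     ]
hole [ 0.51144104 -0.26845216  0.07      ]
```

Run:
```python
from h import *
s=r.get_state();print(np.round(s["q"],3))
plan([.508,-.3133,.235],43.5)
```

```text
[ 0.531  0.653 -0.096  1.739  0.083  0.754 -1.171]
5 T [[0.0033, 0.0019, 0.0089], [0.0029, 0.0024, 0.0089], [0.0026, 0.0028, 0.0089], [0.0021, 0.0031, 0.0089], [0.0016, 0.0034, 0.0089]] 
R [[-0.01, -0.0, -8.64], [-0.01, -0.0, -8.64], [-0.01, -0.0, -8.64], [-0.01, -0.0, -8.64], [-0.01, -0.0, -8.64]]
```

Call:
play_rows:
  translation:
    - [0.0033,0.0019,0.0089]
    - [0.0029,0.0024,0.0089]
    - [0.0026,0.0028,0.0089]
    - [0.0021,0.0031,0.0089]
    - [0.0016,0.0034,0.0089]
    - [0,0,0]
    - [0,0,0]
  delta_rot:
    - [0,0,-8.64]
    - [0,0,-8.64]
    - [0,0,-8.64]
    - [0,0,-8.64]
    - [0,0,-8.64]
    - [0,0,0]
    - [0,0,0]
  grip: [1,1,1,1,1,1,1]

```text
clock: 11.1
tool_pos: [0.5075, -0.3146, 0.2354]
eef_rot: [0.93, 0.369, 0.0, -0.0]
contact_force: [0.3, 0.1, 0.5]
opening: 0.999
finger_force: 0.0
```

Run:
```python
from h import *
s=r.get_state();print(s["clock"],np.round(s["tool_pos"],4),yaw(s),np.round(s["q"],2))
plan([.508,-.3133,.160],43.5,vmax=.03)
```

```text
11.1 [ 0.5075 -0.3146  0.2354] 43.26658510280349 [ 0.65  0.75 -0.3   1.71  0.3   0.73 -0.62]
3 T [[0.0004, -0.0002, 0.0251], [0.0004, -0.0002, 0.0251], [0.0004, -0.0002, 0.0251]] 
R [[-0.0, -0.0, -0.08], [-0.0, -0.0, -0.08], [-0.0, -0.0, -0.08]]
```

Call:
play_rows:
  translation:
    - [0.0004,-0.0002,0.025]
    - [0.0004,-0.0002,0.025]
    - [0.0004,-0.0002,0.025]
    - [0,0,0]
    - [0,0,0]
    - [0,0,0]
    - [0,0,0]
    - [0,0,0]
  delta_rot:
    - [0,0,0]
    - [0,0,0]
    - [0,0,0]
    - [0,0,0]
    - [0,0,0]
    - [0,0,0]
    - [0,0,0]
    - [0,0,0]
  grip: [1,1,1,-1,-1,-1,-1,-1]
  squeeze: 40

```text
clock: 12.1
tool_pos: [0.5079, -0.314, 0.1607]
eef_rot: [0.929, 0.369, 0.0, 0.0]
contact_force: [-0.7, -0.4, -0.2]
opening: 0.455
finger_force: 0.0
```

Call:
play_rows:
  translation:
    - [0,0,0]
    - [0,0,0]
    - [0,0,0]
  delta_rot:
    - [0,0,0]
    - [0,0,0]
    - [0,0,0]
  grip: [-1,-1,-1]

```text
clock: 12.48
tool_pos: [0.5075, -0.3138, 0.1602]
eef_rot: [0.929, 0.369, -0.0, -0.0]
contact_force: [-0.3, 1.0, 0.4]
opening: 0.245
finger_force: 40.0
```

Run:
```python
from h import *
s=r.get_state();print(s["clock"],np.round(s["tool_pos"],4),yaw(s),s["opening"],s["finger_force"],np.round(s["contact_force"],2),np.round(s["moment"],3))
p0=np.array(s["tool_pos"])+[0,0,.12]
p,q=plan(W(0,-96,.245),96,p0=p0)
```

```text
12.475 [ 0.5075 -0.3138  0.1602] 43.3554251574393 0.24549117563075806 39.99940347857773 [-0.31  1.    0.4 ] [0.035 0.127 0.015]
7 T [[0.044, -0.0265, 0.005], [0.0471, -0.0205, 0.005], [0.0494, -0.0142, 0.005], [0.0508, -0.0076, 0.005], [0.0514, -0.0008, 0.005], [0.0511, 0.0059, 0.005], [0.0499, 0.0125, 0.005]] 
R [[-0.0, 0.0, -7.52], [-0.0, 0.0, -7.52], [-0.0, 0.0, -7.52], [-0.0, 0.0, -7.52], [-0.0, 0.0, -7.52], [-0.0, 0.0, -7.52], [-0.0, 0.0, -7.52]]
```

Call:
play_rows:
  translation:
    - [0,0,-0.03]
    - [0,0,-0.04]
    - [0,0,-0.04]
    - [0,0,-0.03]
    - [0.044,-0.0265,0]
    - [0.0471,-0.0205,0]
    - [0.0494,-0.0142,0]
    - [0.0508,-0.0076,0]
    - [0.0514,-0.0008,0.01]
    - [0.0511,0.0059,0.02]
    - [0.0499,0.0125,0.02]
    - [0,0,0]
    - [0,0,0]
  delta_rot:
    - [0,0,0]
    - [0,0,0]
    - [0,0,0]
    - [0,0,0]
    - [0,0,-7.5]
    - [0,0,-7.5]
    - [0,0,-7.5]
    - [0,0,-7.5]
    - [0,0,-7.5]
    - [0,0,-7.5]
    - [0,0,-7.5]
    - [0,0,0]
    - [0,0,0]
  grip: [-1,-1,-1,-1,-1,-1,-1,-1,-1,-1,-1,-1,-1]

```text
clock: 14.1
tool_pos: [0.6047, 0.0318, 0.2498]
eef_rot: [0.67, 0.742, -0.001, 0.0]
contact_force: [0.3, -0.4, -0.3]
opening: 0.247
finger_force: 40.0
```

Run:
```python
from h import *
import pickle
s=r.get_state();print(s["clock"],np.round(s["tool_pos"],4),yaw(s),s["opening"],s["finger_force"],np.round(s["contact_force"],2),np.round(s["moment"],3),np.round(s["q"],2))
cal=r.get_calibration("wrist");im=r.snapshot("wrist")
np.save("w4.npy",im);pickle.dump(cal,open("w4.pkl","wb"))
c=proj(cal,W(0,-96,.064));print(c)
u,v=int(c[0]),int(c[1]);u0=max(0,u-80);v0=max(0,v-60);print(u0,v0)
cv2.imwrite("pics/w4c.png",cv2.convertScaleAbs(cv2.resize(im[v0:v0+120,u0:u0+160],(800,600),interpolation=cv2.INTER_CUBIC),alpha=1.6))
```

```text
14.1 [0.6047 0.0318 0.2498] 95.81536685014008 0.246714511426059 39.99915428459644 [ 0.31 -0.39 -0.26] [-0.05  -0.111  0.022] [ 0.16  0.77 -0.52  1.67  0.48  0.84 -0.47]
(np.float64(252.33659136409636), np.float64(182.313476256396))
172 122
```

View pics/w4c.png

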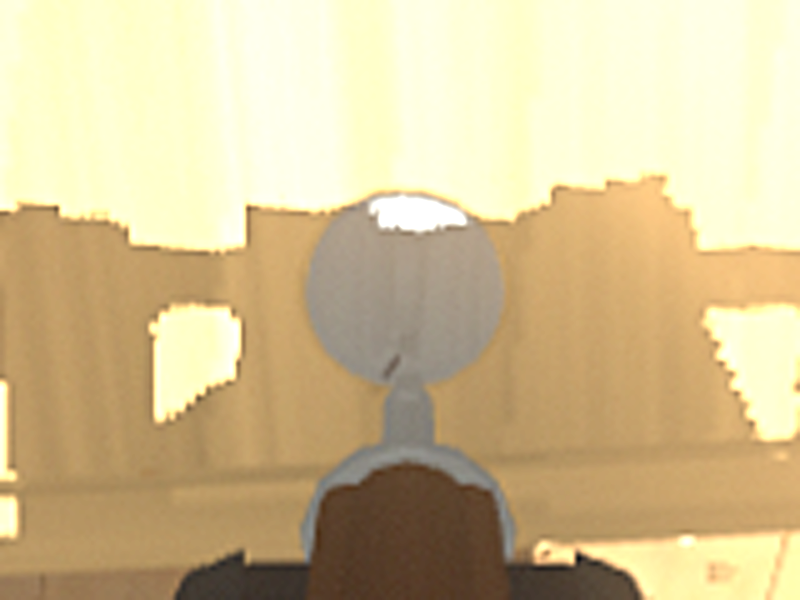

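Run:
```python
from h import *
import pickle
im=np.load("w4.npy");cal=pickle.load(open("w4.pkl","rb"));s=r.get_state()
Rt=R.from_quat(s["eef_rot"])
for d in(.150,.145): print("tip pred",(np.array(proj(cal,s["tool_pos"]+Rt.apply([0,0,d])))-[172,122])*5)
for dx in(-.008,.008): print("blade edge",(np.array(proj(cal,s["tool_pos"]+Rt.apply([dx,0,.15])))-[172,122])*5)
g=cv2.cvtColor(im,cv2.COLOR_BGR2GRAY)[155:215,225:285]
g=cv2.resize(g,(600,600),interpolation=cv2.INTER_CUBIC).astype(float)
lo,hi=np.percentile(g,3),np.percentile(g,60)
cv2.imwrite("pics/w4d.png",np.clip((g-40)/(130-40)*255,0,255).astype(np.uint8))
print(np.percentile(g,[1,5,20,40,60,80]))
sub=cv2.cvtColor(im,cv2.COLOR_BGR2GRAY)
for v in range(164,200,3): print(v,sub[v,234:274].tolist())
```

```text
tip pred [401.94453724 376.04192432]
tip pred [401.85667473 386.31500574]
blade edge [401.87081169 419.87084768]
blade edge [402.02038772 331.27576976]
[ 79.  85.  94.  98. 102. 112.]
164 [139, 133, 104, 136, 98, 99, 96, 97, 98, 100, 100, 111, 154, 131, 194, 234, 205, 217, 238, 205, 216, 235, 203, 213, 237, 206, 214, 226, 207, 173, 139, 127, 166, 194, 209, 209, 211, 206, 203, 207]
167 [114, 111, 108, 101, 99, 101, 101, 103, 102, 100, 102, 101, 98, 104, 143, 130, 151, 104, 176, 191, 188, 195, 193, 183, 178, 113, 132, 89, 91, 93, 95, 99, 102, 99, 100, 104, 107, 106, 106, 103]
170 [106, 103, 97, 99, 100, 99, 102, 101, 100, 101, 98, 101, 101, 99, 98, 98, 99, 100, 98, 100, 99, 98, 99, 100, 102, 102, 103, 103, 102, 102, 104, 102, 103, 102, 103, 102, 104, 107, 106, 108]
173 [99, 96, 97, 99, 98, 98, 98, 98, 101, 98, 99, 100, 98, 99, 98, 98, 97, 100, 100, 99, 100, 100, 98, 99, 101, 102, 101, 102, 100, 101, 102, 101, 102, 101, 101, 101, 103, 106, 107, 101]
176 [97, 95, 96, 98, 97, 97, 97, 99, 97, 96, 97, 99, 98, 97, 96, 96, 95, 100, 100, 100, 99, 98, 98, 98, 101, 100, 101, 101, 101, 100, 98, 1
[... 517 characters left out ...]
 98, 95, 97, 96, 95, 97]
188 [98, 94, 91, 92, 95, 94, 93, 92, 93, 91, 92, 94, 92, 91, 91, 91, 93, 94, 90, 91, 89, 88, 94, 94, 95, 95, 95, 93, 92, 94, 96, 94, 92, 94, 96, 94, 94, 94, 99, 98]
191 [104, 100, 95, 92, 92, 92, 93, 93, 93, 89, 91, 92, 91, 90, 90, 92, 91, 89, 85, 86, 86, 88, 93, 94, 93, 94, 94, 94, 91, 94, 95, 92, 91, 92, 94, 93, 97, 100, 97, 97]
194 [104, 106, 103, 104, 99, 94, 90, 91, 89, 90, 90, 91, 92, 92, 92, 87, 67, 68, 92, 92, 91, 92, 91, 91, 91, 90, 90, 92, 90, 91, 91, 93, 93, 94, 97, 99, 100, 97, 97, 95]
197 [102, 102, 102, 102, 103, 103, 102, 100, 97, 95, 92, 91, 89, 89, 80, 72, 86, 85, 84, 84, 83, 83, 87, 90, 90, 91, 91, 92, 92, 95, 97, 97, 97, 98, 97, 98, 98, 97, 96, 95]
```

Run:
```python
from h import *
plan([.6043,.0342,.221],91)
s=r.get_state();print(s["tool_pos"],yaw(s))
```

```text
1 T [[0.0034, -0.0002, 0.0291]] 
R [[-0.02, 0.09, 4.73]]
[0.60481718 0.03091153 0.25015141] 95.7295145851327
```

Call:
play_rows:
  translation:
    - [0.0034,-0.0002,0.015]
    - [0,0,0.014]
    - [0,0,0]
    - [0,0,0]
  delta_rot:
    - [0,0,4.7]
    - [0,0,0]
    - [0,0,0]
    - [0,0,0]
  grip: [-1,-1,-1,-1]

```text
clock: 14.65
tool_pos: [0.6046, 0.0354, 0.2215]
eef_rot: [0.7, 0.714, 0.0, 0.0]
contact_force: [0.8, 0.2, -1.8]
opening: 0.247
finger_force: 40.0
```

Call:
play_rows:
  translation:
    - [0,0,0.002]
    - [0,0,0.002]
    - [0,0,0.0015]
    - [0,0,0.001]
  delta_rot:
    - [0,0,0]
    - [0,0,0]
    - [0,0,0]
    - [0,0,0]
  grip: [-1,-1,-1,-1]

```text
clock: 15.15
tool_pos: [0.6043, 0.0359, 0.2146]
eef_rot: [0.7, 0.714, -0.0, 0.0]
contact_force: [-0.1, -0.1, -1.2]
opening: 0.245
finger_force: 40.0
```

Call:
play_rows:
  translation:
    - [-0.0012,0,0.001]
    - [0,0,0.001]
    - [0,0,0]
  delta_rot:
    - [0,0,0]
    - [0,0,0]
    - [0,0,0]
  grip: [-1,-1,-1]

```text
clock: 15.52
tool_pos: [0.6043, 0.0345, 0.2127]
eef_rot: [0.7, 0.714, -0.0, 0.0]
contact_force: [-0.0, -0.3, -0.7]
opening: 0.246
finger_force: 40.0
```

Call:
play_rows:
  translation:
    - [0,0,0.001]
    - [0,0,0]
  delta_rot:
    - [0,0,0]
    - [0,0,0]
  grip: [-1,-1]

```text
clock: 15.78
tool_pos: [0.6041, 0.0347, 0.2115]
eef_rot: [0.7, 0.714, -0.0, -0.0]
contact_force: [-0.4, -0.1, -1.7]
opening: 0.244
finger_force: 40.0
```

Call:
play_rows:
  translation:
    - [0,0,0.001]
    - [0,0,0]
  delta_rot:
    - [0,0,0]
    - [0,0,0]
  grip: [-1,-1]

```text
clock: 16.02
tool_pos: [0.6041, 0.0347, 0.2105]
eef_rot: [0.7, 0.714, -0.0, -0.0]
contact_force: [-0.3, -0.5, -1.3]
opening: 0.246
finger_force: 40.0
```

Call:
play_rows:
  translation:
    - [0,0,0.001]
    - [0,0,0]
  delta_rot:
    - [0,0,0]
    - [0,0,0]
  grip: [-1,-1]

```text
clock: 16.27
tool_pos: [0.6041, 0.0347, 0.2095]
eef_rot: [0.7, 0.714, -0.0, -0.0]
contact_force: [-1.8, 0.2, -0.5]
opening: 0.246
finger_force: 40.0
```

Call:
play_rows:
  translation:
    - [0,0,0.001]
    - [0,0,0]
  delta_rot:
    - [0,0,0]
    - [0,0,0]
  grip: [-1,-1]

```text
clock: 16.52
tool_pos: [0.6042, 0.0347, 0.2091]
eef_rot: [0.7, 0.714, -0.0, 0.0]
contact_force: [-2.7, -0.1, 2.9]
opening: 0.249
finger_force: 40.0
```

Call:
play_rows:
  translation:
    - [0,0,0.001]
    - [0,0,0]
  delta_rot:
    - [0,0,0]
    - [0,0,0]
  grip: [-1,-1]

```text
clock: 16.77
tool_pos: [0.6042, 0.0348, 0.2089]
eef_rot: [0.7, 0.714, -0.0, 0.0]
contact_force: [-4.3, -1.2, 9.8]
opening: 0.242
finger_force: 40.0
```

Call:
play_rows:
  translation:
    - [0,-0.001,-0.0006]
    - [0,0,0]
  delta_rot:
    - [0,0,0]
    - [0,0,0]
  grip: [-1,-1]

```text
clock: 17.02
tool_pos: [0.6038, 0.0347, 0.209]
eef_rot: [0.7, 0.714, 0.001, 0.001]
contact_force: [-2.5, -0.5, 6.0]
opening: 0.246
finger_force: 40.0
```

Call:
play_rows:
  translation:
    - [0,0,0]
    - [0,0,0]
  delta_rot:
    - [0,0,4]
    - [0,0,0]
  grip: [-1,-1]

```text
clock: 17.27
tool_pos: [0.6036, 0.0348, 0.209]
eef_rot: [0.725, 0.689, 0.0, 0.0]
contact_force: [-2.7, -0.4, 7.1]
opening: 0.248
finger_force: 40.0
```

Run:
```python
from h import *
s=r.get_state();print(np.round(s["tool_pos"],4),yaw(s),np.round(s["contact_force"],2),np.round(s["moment"],3))
```

```text
[0.6036 0.0348 0.209 ] 87.12913785945629 [-2.67 -0.38  7.15] [-0.12   0.769  0.098]
```

Call:
play_rows:
  translation:
    - [0,-0.001,-0.0002]
    - [0,0,0]
    - [0,0,0]
    - [0,0,0]
  delta_rot:
    - [0,0,4]
    - [0,0,4]
    - [0,0,4]
    - [0,0,0]
  grip: [-1,-1,-1,-1]

```text
clock: 17.77
tool_pos: [0.6031, 0.0348, 0.209]
eef_rot: [0.792, 0.61, 0.001, 0.001]
contact_force: [-0.9, -0.5, 5.4]
opening: 0.252
finger_force: 40.0
```

```bash
cat > st.py <<'E'
from h import *
s=r.get_state();print(s["clock"],np.round(s["tool_pos"],4),"yaw",round(yaw(s),2),"F",np.round(s["contact_force"],2),"M",np.round(s["moment"],3),round(s["opening"],3))
Rt=R.from_quat(s["eef_rot"]);print("F tool",Rt.inv().apply(s["contact_force"]).round(1))
E
python3 st.py
```

```text
17.775 [0.6031 0.0348 0.209 ] yaw 75.21 F [-0.91 -0.55  5.41] M [-0.163  0.335  0.081] 0.252
F tool [-0.8 -0.7 -5.4]
```

Call:
play_rows:
  translation:
    - [0,0,-0.0002]
    - [0,0,0]
    - [0,0,0]
    - [0,0,0]
    - [0,0,0]
  delta_rot:
    - [0,0,4]
    - [0,0,4]
    - [0,0,4]
    - [0,0,4]
    - [0,0,0]
  grip: [-1,-1,-1,-1,-1]

```text
clock: 18.4
tool_pos: [0.6029, 0.0349, 0.2091]
eef_rot: [0.869, 0.495, 0.001, 0.0]
contact_force: [-1.1, -0.5, 6.4]
opening: 0.243
finger_force: 40.0
```

```bash
python3 st.py
```

```text
18.4 [0.6029 0.0349 0.2091] yaw 59.27 F [-1.13 -0.54  6.36] M [-0.147  0.259  0.081] 0.243
F tool [-1.  -0.7 -6.4]
```

Call:
play_rows:
  translation:
    - [0,0,-0.0003]
    - [0,0,0]
    - [0,0,0]
  delta_rot:
    - [0,0,4]
    - [0,0,4]
    - [0,0,0]
  grip: [-1,-1,-1]

```text
clock: 18.77
tool_pos: [0.6027, 0.0349, 0.2091]
eef_rot: [0.901, 0.433, 0.0, 0.0]
contact_force: [-1.1, -0.6, 3.5]
opening: 0.244
finger_force: 40.0
```

```bash
python3 st.py
```

```text
18.775 [0.6027 0.0349 0.2091] yaw 51.3 F [-1.13 -0.61  3.47] M [-0.095  0.093  0.073] 0.244
F tool [-1.2 -0.5 -3.5]
```

Call:
play_rows:
  translation:
    - [0,0,0]
    - [0,0,0]
    - [0,0,0]
  delta_rot:
    - [0,0,3]
    - [0,0,3]
    - [0,0,0]
  grip: [-1,-1,-1]

```text
clock: 19.15
tool_pos: [0.6027, 0.0349, 0.2091]
eef_rot: [0.923, 0.385, 0.0, 0.0]
contact_force: [-0.7, -0.5, 2.4]
opening: 0.25
finger_force: 40.0
```

```bash
python3 st.py
```

```text
19.15 [0.6027 0.0349 0.2091] yaw 45.31 F [-0.74 -0.5   2.35] M [0.021 0.071 0.015] 0.25
F tool [-0.9 -0.2 -2.4]
```

Call:
play_rows:
  translation:
    - [0,0,0]
    - [0,0,0]
    - [0,0,0]
  delta_rot:
    - [0,0,3]
    - [0,0,2]
    - [0,0,0]
  grip: [-1,-1,-1]

```text
clock: 19.52
tool_pos: [0.6026, 0.0349, 0.209]
eef_rot: [0.939, 0.344, 0.0, 0.0]
contact_force: [0.1, -0.3, 3.0]
opening: 0.247
finger_force: 40.0
```

```bash
python3 st.py
```

```text
19.525 [0.6026 0.0349 0.209 ] yaw 40.24 F [ 0.09 -0.32  3.04] M [0.155 0.009 0.111] 0.247
F tool [-0.1  0.3 -3. ]
```

Call:
play_rows:
  translation:
    - [0,0,0.0001]
    - [0,0,0]
    - [0,0,0]
  delta_rot:
    - [0,0,2]
    - [0,0,2]
    - [0,0,0]
  grip: [-1,-1,-1]

```text
clock: 19.9
tool_pos: [0.6025, 0.0349, 0.209]
eef_rot: [0.951, 0.31, 0.0, 0.0]
contact_force: [0.5, 1.3, 3.7]
opening: 0.249
finger_force: 40.0
```

```bash
python3 st.py
```

```text
19.9 [0.6025 0.0349 0.209 ] yaw 36.14 F [0.49 1.28 3.72] M [ 0.211 -0.024  0.116] 0.249
F tool [ 1.2 -0.7 -3.7]
```

Call:
play_rows:
  translation:
    - [0,0,0]
    - [0,0,0]
    - [0,0,0]
  delta_rot:
    - [0,0,2]
    - [0,0,2]
    - [0,0,0]
  grip: [-1,-1,-1]

```text
clock: 20.27
tool_pos: [0.6025, 0.035, 0.209]
eef_rot: [0.961, 0.277, 0.0, 0.0]
contact_force: [0.2, 0.4, 5.0]
opening: 0.247
finger_force: 40.0
```

```bash
python3 st.py
```

```text
20.275 [0.6025 0.035  0.209 ] yaw 32.14 F [0.21 0.45 4.98] M [ 0.331 -0.033  0.106] 0.247
F tool [ 0.4 -0.3 -5. ]
```

Call:
play_rows:
  translation:
    - [0,0,-0.0001]
    - [0,0,0]
    - [0,0,0]
  delta_rot:
    - [0,0,2]
    - [0,0,2]
    - [0,0,0]
  grip: [-1,-1,-1]

```text
clock: 20.65
tool_pos: [0.6024, 0.035, 0.209]
eef_rot: [0.97, 0.243, 0.0, -0.0]
contact_force: [0.8, 1.1, 4.0]
opening: 0.246
finger_force: 40.0
```

```bash
python3 st.py
```

```text
20.65 [0.6024 0.035  0.209 ] yaw 28.13 F [0.78 1.1  3.99] M [ 0.552 -0.142  0.084] 0.246
F tool [ 1.2 -0.6 -4. ]
```

Call:
play_rows:
  translation:
    - [0,0,0]
    - [0,0,0]
    - [0,0,0]
  delta_rot:
    - [0,0,2]
    - [0,0,2]
    - [0,0,0]
  grip: [-1,-1,-1]

```text
clock: 21.02
tool_pos: [0.6024, 0.035, 0.2091]
eef_rot: [0.978, 0.209, 0.0, -0.0]
contact_force: [0.3, 1.5, 4.1]
opening: 0.245
finger_force: 40.0
```

```bash
python3 st.py
python3 - <<'E'
from h import *
import pickle
cal=r.get_calibration("wrist");im=r.snapshot("wrist");np.save("w5.npy",im);pickle.dump(cal,open("w5.pkl","wb"))
P=[proj(cal,W(x,y,.064)) for x,y in[(85,-100),(85,-170),(-85,-100),(-85,-170),(40,-135),(-40,-135)]];print(np.round(P))
cv2.imwrite("pics/w5.png",cv2.convertScaleAbs(cv2.resize(im,(800,600),interpolation=cv2.INTER_CUBIC),alpha=1.4))
E
```

```text
21.025 [0.6024 0.035  0.2091] yaw 24.13 F [0.33 1.49 4.09] M [ 0.686 -0.096  0.134] 0.245
F tool [ 0.9 -1.2 -4.1]
[[290.  97.]
 [376. 122.]
 [236. 282.]
 [307. 298.]
 [315. 165.]
 [286. 250.]]
```

View pics/w5.png

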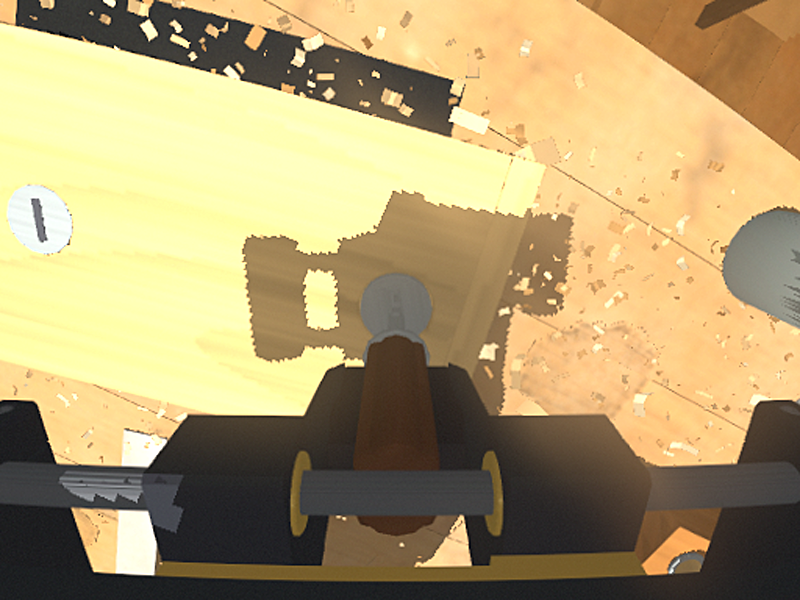

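Call:
play_rows:
  translation:
    - [0,0,0]
    - [0,0,0]
  delta_rot:
    - [0,0,2]
    - [0,0,0]
  grip: [-1,-1]

```text
clock: 21.32
tool_pos: [0.6024, 0.035, 0.2091]
eef_rot: [0.981, 0.192, 0.0, -0.0]
contact_force: [0.3, 2.8, 4.7]
opening: 0.248
finger_force: 40.0
```

```bash
python3 st.py
```

```text
21.325 [0.6024 0.035  0.2091] yaw 22.13 F [0.33 2.76 4.74] M [ 0.774 -0.102  0.168] 0.248
F tool [ 1.3 -2.4 -4.7]
```

Call:
play_rows:
  translation:
    - [0,0,0]
    - [0,0,0]
  delta_rot:
    - [0,0,2]
    - [0,0,0]
  grip: [-1,-1]

```text
clock: 21.58
tool_pos: [0.6024, 0.035, 0.209]
eef_rot: [0.985, 0.175, 0.0, -0.0]
contact_force: [0.4, 2.5, 4.6]
opening: 0.25
finger_force: 40.0
```

```bash
python3 st.py
```

```text
21.575 [0.6024 0.035  0.209 ] yaw 20.13 F [0.44 2.48 4.56] M [ 0.929 -0.156  0.106] 0.25
F tool [ 1.3 -2.2 -4.6]
```

Call:
play_rows:
  translation:
    - [0.0003,-0.001,0]
    - [0,0,0]
  delta_rot:
    - [0,0,2]
    - [0,0,0]
  grip: [-1,-1]

```text
clock: 21.82
tool_pos: [0.6023, 0.0353, 0.209]
eef_rot: [0.988, 0.157, -0.0, 0.0]
contact_force: [0.6, 1.1, 4.7]
opening: 0.247
finger_force: 40.0
```

```bash
python3 st.py
```

```text
21.825 [0.6023 0.0353 0.209 ] yaw 18.11 F [0.62 1.08 4.72] M [ 0.361 -0.13   0.103] 0.247
F tool [ 0.9 -0.8 -4.7]
```

Call:
play_rows:
  translation:
    - [0,0,0]
    - [0,0,0]
  delta_rot:
    - [0,0,2]
    - [0,0,0]
  grip: [-1,-1]

```text
clock: 22.08
tool_pos: [0.6023, 0.0353, 0.209]
eef_rot: [0.99, 0.14, -0.0, 0.0]
contact_force: [1.1, 0.8, 5.3]
opening: 0.242
finger_force: 40.0
```

```bash
python3 st.py
```

```text
22.075 [0.6023 0.0353 0.209 ] yaw 16.11 F [1.07 0.81 5.26] M [ 0.214 -0.198  0.1  ] 0.242
F tool [ 1.2 -0.5 -5.3]
```

Call:
play_rows:
  translation:
    - [0,0,-0.0001]
    - [0,0,0]
  delta_rot:
    - [0,0,2]
    - [0,0,0]
  grip: [-1,-1]

```text
clock: 22.32
tool_pos: [0.6023, 0.0354, 0.2091]
eef_rot: [0.992, 0.123, -0.0, 0.0]
contact_force: [0.2, 0.5, 2.8]
opening: 0.245
finger_force: 40.0
```

```bash
python3 st.py
```

```text
22.325 [0.6023 0.0354 0.2091] yaw 14.11 F [0.23 0.46 2.77] M [ 0.043 -0.233  0.17 ] 0.245
F tool [ 0.3 -0.4 -2.8]
```

Call:
play_rows:
  translation:
    - [0,0,0]
    - [0,0,0]
  delta_rot:
    - [0,0,2]
    - [0,0,0]
  grip: [-1,-1]

```text
clock: 22.58
tool_pos: [0.6023, 0.0354, 0.2091]
eef_rot: [0.994, 0.106, -0.0, 0.0]
contact_force: [0.4, -0.7, 3.8]
opening: 0.246
finger_force: 40.0
```

```bash
python3 st.py
```

```text
22.575 [0.6023 0.0354 0.2091] yaw 12.11 F [ 0.42 -0.67  3.8 ] M [-0.129 -0.249  0.166] 0.246
F tool [ 0.3  0.7 -3.8]
```

Call:
play_rows:
  translation:
    - [0,0,0]
    - [0,0,0]
  delta_rot:
    - [0,0,1.5]
    - [0,0,0]
  grip: [-1,-1]

```text
clock: 22.82
tool_pos: [0.6023, 0.0355, 0.209]
eef_rot: [0.996, 0.093, -0.0, 0.0]
contact_force: [0.2, -0.4, 2.3]
opening: 0.241
finger_force: 40.0
```

```bash
python3 st.py
```

```text
22.825 [0.6023 0.0355 0.209 ] yaw 10.62 F [ 0.16 -0.38  2.31] M [-0.267 -0.291  0.201] 0.241
F tool [ 0.1  0.4 -2.3]
```

Call:
play_rows:
  translation:
    - [0,0,0]
  delta_rot:
    - [0,0,1]
  grip: [-1]

```text
clock: 22.95
tool_pos: [0.6023, 0.0354, 0.2091]
eef_rot: [0.996, 0.084, -0.0, 0.0]
contact_force: [1.0, -0.8, 3.0]
opening: 0.249
finger_force: 40.0
```

```bash
python3 st.py
```

```text
22.95 [0.6023 0.0354 0.2091] yaw 9.6 F [ 1.05 -0.84  3.04] M [-0.228 -0.414  0.181] 0.249
F tool [ 0.9  1.  -3. ]
```

Call:
play_rows:
  translation:
    - [0,0,0.0001]
    - [0,0,0]
  delta_rot:
    - [0,0,1]
    - [0,0,0]
  grip: [-1,-1]

```text
clock: 23.2
tool_pos: [0.6023, 0.0355, 0.2091]
eef_rot: [0.997, 0.075, 0.0, 0.0]
contact_force: [1.8, -2.0, 4.1]
opening: 0.247
finger_force: 40.0
```

```bash
python3 st.py
```

```text
23.2 [0.6023 0.0355 0.2091] yaw 8.64 F [ 1.82 -2.    4.06] M [-0.45  -0.292  0.198] 0.247
F tool [ 1.5  2.3 -4.1]
```

Call:
play_rows:
  translation:
    - [0,0,0]
  delta_rot:
    - [0,0,0]
  grip: [-1]

```text
clock: 23.32
tool_pos: [0.6023, 0.0355, 0.209]
eef_rot: [0.997, 0.075, -0.0, 0.0]
contact_force: [0.3, -1.4, 2.7]
opening: 0.247
finger_force: 40.0
```

```bash
python3 st.py
```

```text
23.325 [0.6023 0.0355 0.209 ] yaw 8.65 F [ 0.26 -1.4   2.66] M [-0.456 -0.24   0.252] 0.247
F tool [ 0.   1.4 -2.7]
```

Call:
play_rows:
  translation:
    - [0,0,0.0001]
  delta_rot:
    - [0,0,0.7]
  grip: [-1]

```text
clock: 23.45
tool_pos: [0.6023, 0.0355, 0.209]
eef_rot: [0.998, 0.069, 0.0, 0.0]
contact_force: [1.3, -2.1, 3.9]
opening: 0.248
finger_force: 40.0
```

```bash
python3 st.py
```

```text
23.45 [0.6023 0.0355 0.209 ] yaw 7.92 F [ 1.25 -2.15  3.94] M [-0.554 -0.21   0.23 ] 0.248
F tool [ 0.9  2.3 -3.9]
```

Call:
play_rows:
  translation:
    - [0,0,0]
  delta_rot:
    - [0,0,0]
  grip: [-1]

```text
clock: 23.58
tool_pos: [0.6023, 0.0355, 0.209]
eef_rot: [0.998, 0.069, 0.0, 0.0]
contact_force: [1.1, -1.6, 5.2]
opening: 0.249
finger_force: 40.0
```

```bash
python3 st.py
```

```text
23.575 [0.6023 0.0355 0.209 ] yaw 7.93 F [ 1.08 -1.58  5.19] M [-0.568 -0.275  0.296] 0.249
F tool [ 0.8  1.7 -5.2]
```

Run:
```python
from h import *
s=r.get_state();p=np.array(s["tool_pos"]);p[2]=.30
plan([.5075,-.3138,.30],43.4,p0=p)
```

```text
7 T [[-0.0203, 0.0476, 0.0], [-0.0244, 0.0456, 0.0], [-0.0284, 0.0432, 0.0], [-0.0321, 0.0406, 0.0], [-0.0355, 0.0376, 0.0], [-0.0387, 0.0343, 0.0], [-0.0416, 0.0307, 0.0]] 
R [[0.0, 0.0, -5.07], [0.0, 0.0, -5.07], [0.0, 0.0, -5.07], [0.0, 0.0, -5.07], [0.0, 0.0, -5.07], [0.0, 0.0, -5.07], [0.0, 0.0, -5.07]]
```

Call:
play_rows:
  translation:
    - [0,0,0]
    - [0,0,-0.003]
    - [0,0,-0.004]
    - [0,0,-0.02]
    - [0,0,-0.03]
    - [0,0,-0.034]
  delta_rot:
    - [0,0,-2]
    - [0,0,0]
    - [0,0,0]
    - [0,0,0]
    - [0,0,0]
    - [0,0,0]
  grip: [-1,-1,-1,-1,-1,-1]

```text
clock: 24.32
tool_pos: [0.6011, 0.0369, 0.3003]
eef_rot: [0.996, 0.087, -0.002, -0.001]
contact_force: [0.9, 0.6, -1.3]
opening: 0.247
finger_force: 40.0
```

Run:
```python
from h import *
import pickle
cal=r.get_calibration("wrist");im=r.snapshot("wrist")
np.save("w6.npy",im)
P=[np.round(proj(cal,W(0,y,.064))).tolist() for y in(-96,-130,-148)];print(P)
u,v=map(int,P[1]);u0=u-80;v0=v-75
cv2.imwrite("pics/w6c.png",cv2.convertScaleAbs(cv2.resize(im[v0:v0+120,u0:u0+160],(800,600),interpolation=cv2.INTER_CUBIC),alpha=1.5))
plan([.5075,-.3138,.30],43.4)
```

```text
[[257.0, 169.0], [287.0, 169.0], [303.0, 169.0]]
7 T [[-0.0222, 0.047, 0.0005], [-0.026, 0.045, 0.0006], [-0.0297, 0.0427, 0.0006], [-0.0331, 0.04, 0.0006], [-0.0363, 0.0372, 0.0006], [-0.0393, 0.034, 0.0007], [-0.042, 0.0306, 0.0007]] 
R [[0.0, -0.05, -4.78], [0.0, -0.05, -4.78], [0.0, -0.05, -4.78], [0.0, -0.05, -4.78], [0.0, -0.05, -4.78], [0.0, -0.05, -4.78], [0.0, -0.05, -4.78]]
```

View pics/w6c.png

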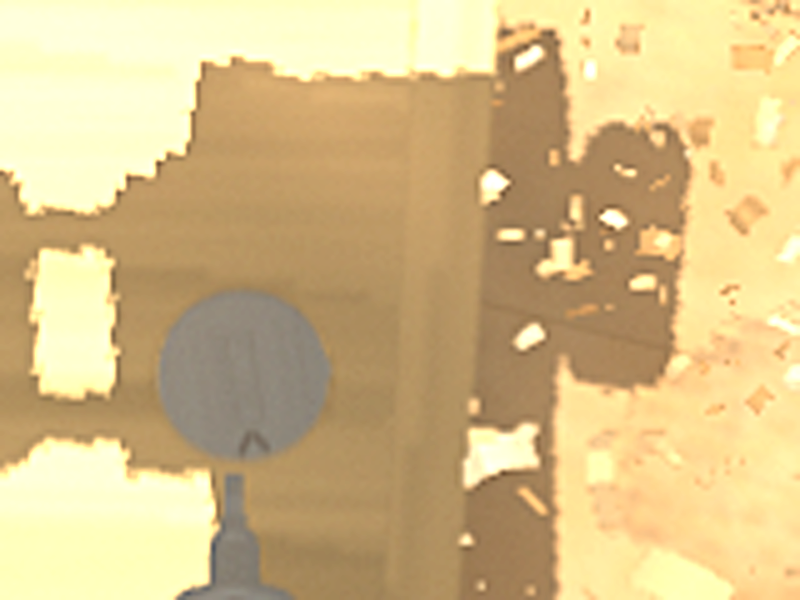

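Call:
play_rows:
  translation:
    - [-0.0222,0.047,0]
    - [-0.026,0.045,0]
    - [-0.0297,0.0427,0]
    - [-0.0331,0.04,0]
    - [-0.0363,0.0372,0]
    - [-0.0393,0.034,0]
    - [-0.042,0.0306,0]
    - [0,0,0]
    - [0,0,0]
    - [0,0,0]
  delta_rot:
    - [0,0,-4.8]
    - [0,0,-4.8]
    - [0,0,-4.8]
    - [0,0,-4.8]
    - [0,0,-4.8]
    - [0,0,-4.8]
    - [0,0,-4.8]
    - [0,0,0]
    - [0,0,0]
    - [0,0,0]
  grip: [-1,-1,-1,-1,-1,-1,-1,-1,-1,-1]

```text
clock: 25.62
tool_pos: [0.5076, -0.3129, 0.2999]
eef_rot: [0.928, 0.372, 0.0, -0.001]
contact_force: [0.6, 0.6, -1.2]
opening: 0.244
finger_force: 40.0
```

```bash
python3 st.py; python3 -c "
from h import *
plan([.5075,-.3138,.235],43.4)"
```

```text
25.625 [ 0.5076 -0.3129  0.2999] yaw 43.73 F [ 0.6   0.63 -1.23] M [0.003 0.01  0.048] 0.244
F tool [ 0.9 -0.   1.2]
2 T [[-0.0004, 0.0003, 0.0325], [-0.0004, 0.0003, 0.0325]] 
R [[-0.03, -0.04, 0.17], [-0.03, -0.04, 0.17]]
```

Call:
play_rows:
  translation:
    - [-0.0004,0.0004,0.035]
    - [-0.0003,0.0002,0.03]
    - [0,0,0.01]
    - [0,0,0.01]
    - [0,0,0]
  delta_rot:
    - [0,0,0]
    - [0,0,0]
    - [0,0,0]
    - [0,0,0]
    - [0,0,0]
  grip: [-1,-1,-1,-1,-1]

```text
clock: 26.25
tool_pos: [0.5069, -0.3158, 0.215]
eef_rot: [0.929, 0.371, 0.0, -0.0]
contact_force: [-0.0, -0.6, -1.0]
opening: 0.246
finger_force: 40.0
```

Call:
play_rows:
  translation:
    - [0,0,0.018]
    - [0,0,0.018]
    - [0,0,0.012]
    - [0,0,0.004]
    - [0,0,0]
  delta_rot:
    - [0,0,0]
    - [0,0,0]
    - [0,0,0]
    - [0,0,0]
    - [0,0,0]
  grip: [-1,-1,-1,-1,-1]

```text
clock: 26.88
tool_pos: [0.5066, -0.316, 0.1625]
eef_rot: [0.929, 0.371, -0.0, -0.0]
contact_force: [1.1, 2.3, -1.5]
opening: 0.246
finger_force: 40.0
```

Call:
play_rows:
  translation:
    - [0.002,-0.0009,0]
    - [0,0,0.0015]
    - [0,0,0]
  delta_rot:
    - [0,0,0]
    - [0,0,0]
    - [0,0,0]
  grip: [-1,-1,-1]

```text
clock: 27.25
tool_pos: [0.5073, -0.3145, 0.1616]
eef_rot: [0.929, 0.371, -0.0, 0.0]
contact_force: [0.1, 0.3, -1.4]
opening: 0.245
finger_force: 40.0
```

Call:
play_rows:
  translation:
    - [0,0,0.001]
    - [0,0,0]
  delta_rot:
    - [0,0,0]
    - [0,0,0]
  grip: [-1,-1]

```text
clock: 27.5
tool_pos: [0.5074, -0.3143, 0.1604]
eef_rot: [0.929, 0.371, -0.0, 0.0]
contact_force: [0.4, -0.2, -0.7]
opening: 0.244
finger_force: 40.0
```

Call:
play_rows:
  translation:
    - [0,0,0.0006]
    - [0,0,0]
  delta_rot:
    - [0,0,0]
    - [0,0,0]
  grip: [-1,-1]

```text
clock: 27.75
tool_pos: [0.5075, -0.3142, 0.1601]
eef_rot: [0.929, 0.371, -0.0, 0.0]
contact_force: [-0.3, 0.9, 2.4]
opening: 0.25
finger_force: 40.0
```

Seated on its collar. Release and retreat.

Call:
play_rows:
  translation:
    - [0,0,-0.0004]
    - [0,0,0]
    - [0,0,0]
    - [0,0,0]
    - [0,0,0]
    - [0,0,0]
    - [0,0,0]
    - [0,0,-0.01]
    - [0,0,-0.03]
    - [0,0,-0.04]
    - [0,0,-0.05]
    - [0,0,0]
    - [0,0,0]
  delta_rot:
    - [0,0,0]
    - [0,0,0]
    - [0,0,0]
    - [0,0,0]
    - [0,0,0]
    - [0,0,0]
    - [0,0,0]
    - [0,0,0]
    - [0,0,0]
    - [0,0,0]
    - [0,0,0]
    - [0,0,0]
    - [0,0,0]
  grip: [0.2,0.6,1,1,1,1,1,1,1,1,1,1,1]

```text
clock: 29.38
tool_pos: [0.507, -0.3141, 0.2903]
eef_rot: [0.929, 0.371, -0.0, -0.0]
contact_force: [0.1, -0.1, -0.2]
opening: 0.999
finger_force: 0.0
```

```bash
python3 st.py
python3 - <<'E'
from h import *
r.snapshot("wrist")
for t in["handle","stand","awl"]: print(t,[(np.round(d["point"],3).tolist(),round(d["confidence"],2)) for d in r.look_for("wrist",t)[:4]])
im=r.snapshot("top")
for t in["handle","awl","mallet","screw_jar","end_panel"]: print(t,[(np.round(d["point"],3).tolist(),round(d["confidence"],2)) for d in r.look_for("top",t)[:3]])
E
```

```text
29.375 [ 0.507  -0.3141  0.2903] yaw 43.55 F [ 0.15 -0.08 -0.19] M [-0.023 -0.    -0.005] 0.999
F tool [0.1 0.2 0.2]
handle [([0.468, -0.371, 0.026], 0.8), ([0.479, -0.468, 0.019], 0.73), ([0.515, -0.311, 0.149], 0.56)]
stand [([0.516, -0.266, 0.069], 0.82)]
awl [([0.516, -0.226, 0.121], 0.88)]
handle [([0.713, -0.184, 0.101], 0.7), ([0.509, -0.303, 0.145], 0.69)]
awl [([0.516, -0.213, 0.126], 0.55)]
mallet [([0.681, 0.418, 0.054], 0.85), ([0.513, -0.252, 0.068], 0.72)]
screw_jar [([0.716, -0.184, 0.1], 0.77)]
end_panel [([0.611, -0.008, 0.062], 0.78)]
```

```bash
python3 -c "
from plant import r
print(r.finish_job())"
```

```text
the job is handed in; nothing more can be done
None
```

The end panel is drawn up flush with its cam tight (about 0.24 Nm on average, one noisy reading at 0.296), the screwdriver is back upright in its stand, the awl, mallet and jar are undisturbed, and I handed the job in at about 30 s.

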